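Tighten a lens cell's retaining ring with a pin spanner

ROBOT

A 6-joint arm with a two-finger parallel gripper is mounted at the origin on a cart in front of the work surface, level with it; the furniture and walls round the work are solid. World frame = base frame: x ahead of the robot, y to its left, z up, the work surface at z = 0. Lengths are in m, angles in degrees, forces in N, time in s.
With the tool pointing down it reaches from about 0.3 to 0.775 m from the base axis. Payload 14.6 kg.
Tool frame: the origin (TCP) lies at the very end of the fingers, on their centre line; the grasp point (between the pads) lies 19 mm behind it; z points along the fingers, y is the direction in which the jaws open and shut (so a half turn about z gives the same grasp; the last joint's range is limited). The gripper opens to 94 mm and grips with 3 to 60 N. Pads are 16 mm wide; open, the fingers measure 119 mm over their backs; the gripper's body (75 mm by 177 mm) begins 78 mm behind the grasp point.
Start: joints at [71.356, 17.183, 87.147, -0, 75.671, -3.816], TCP at [0.141, 0.532, 0.173] pointing down, gripper open.
Joint ranges: [-173.82, 173.82], [-45.26, 126.66], [13.44, 144.39], [-59.66, 239.66], [0, 175.72], [-146.38, 146.38]. Speed limits (degrees/s): [127.2, 127.2, 147.25, 180, 180, 180].

INTERFACE

Orientations are given as [roll, pitch, yaw] about the fixed x, y, z axes, in that order (R = Rz(yaw) Ry(pitch) Rx(roll)).
In Python, from station import arm gives the robot as it stands.
- The arm moves only by the tool move_arm, never from a script. Its arguments are lists of equal length, an entry for each row: "angular": the turn, a rotation vector about the tool's x, y, z scaled (see below), a list of three; "dp": the shift along the tool's x, y, z scaled (see below), a list of three; "jaw": the opening, from -1 (shut) to 1 (fully open). In form: {"angular": [[rx, ry, rz], ...], "dp": [[dx, dy, dz], ...], "jaw": [jaw, ...]}. A call has 1 to 10 rows; each row is the pose to reach, as a shift and turn from the pose commanded when the call began, along the tool's axes at that moment, turning the shorter way round; what a row does not reach only later rows make up. The controller multiplies each number of a shift by 0.3 m and each number of a turn by 360 degrees. A row lasts 1/8 s, in which the tool goes at most 62.5 mm and 10.7 degrees, less where a joint would pass 70% of its speed; a pose out of reach is approached as far as the arm can. A call with a number of a shift or a turn outside -1 to 1 is refused whole. A call with a gripper value outside its range is refused whole. The fingers move at their own pace and stop on an object; "force" is the grip in N (left out, the last holds). Time passes only in rows, so rows that repeat a pose let the fingers close. It gives the time, the measured TCP pose, the force and the opening at its end, in the units of the state.
- arm.state(): the state, without advancing time (a new reading comes with each control period).
- arm.camera(name): name is "scene" or "top" or "wrist"; returns the picture (420x560x3 uint8, red, green, blue); there is no depth.
- arm.calibration(name): a dict with "fx", "fy", "cx", "cy" (pixels), "R" (3x3) and "t" (3): a world point X has camera coordinates R X + t. Camera axes: x right, y down, z forward; pixel columns grow to the right and rows downward; lengths in m; the calibration is good to about 2 mm. A picture is of the moment at which its call begins: read the wrist's pose just before it. calibration takes no time and is no camera call; for the wrist camera it gives the pose at the moment of the call.
- arm.job_done(): hands the job in, once; it reports no verdict.
The state is a dict: "time": time; "q": joint angles; "qd": joint speeds; "tau": joint torques, N m; "tool_pos": TCP position; "ee_rot": TCP orientation; "wrist_force": force on the tool from outside, world axes, zero at the start; "moment": the same for the moment, N m; "finger_gap": opening from 0.0 (shut) to 1.0 (fully open).
Only numpy, scipy, OpenCV 4.12 (cv2) and the standard library are available. Lean on these libraries where they do the work, as an engineer would, in place of code of your own. Each camera call takes 0.05 s, during which the arm holds its last target.

TASK

Take the pin spanner from its cradle, put both of its pins into the two holes of the lens cell's retaining ring, and turn the ring clockwise (seen from above) fully home against its stop, where the line on the ring meets the line on the rim. Then stand the spanner back in its cradle, upright with its crossbar in both notches, and let go. Touch the cell only with the spanner and leave the things round about where they are.

Things in the scene. Friction and masses are not known exactly. Their poses are not given: they have to be found in the camera images.
- lens_cell: aluminium lens cell fixed on the worktop, left or right of the cradle, place and yaw vary: round flange 124 mm across, 9 mm thick, barrel 104 mm across, rim 50 mm above the worktop, domed glass lens in the middle. Origin on the axis at the worktop, z up. A short dark line on the rim, on the cell's -x side, marks the ring's home position.
- ring (a joint): turn of the dark steel retaining ring about the cell's upright axis, rad; grows clockwise seen from above, starts between 0 and 0.35, hard stop at 1.2 = fully home (above 1.12 counts as home). Takes about 0.2 N m to turn and stays where it is left. The line through its holes stands at (cell yaw + 0.6 - joint value) from world x.
- ring_face (a point): centre of the ring's upper face, 53 mm above the worktop (3 mm above the rim); ring 84 mm outside, 42 mm inside, with a short pale line on its face that meets the rim's line at home. Turns with the ring, x from hole_b to hole_a, z up
- hole_a (a point): centre of the mouth of one blind pin hole in the ring's upper face: 12 mm diameter, 10.5 mm deep, 30 mm from the ring's axis; turns with the ring
- hole_b (a point): centre of the mouth of the other, equal hole, opposite hole_a, 60 mm from it; the spanner fits either way round
- cradle: cradle fixed on the worktop, place and yaw vary: base plate 134 x 60 x 8 mm, two black posts 12 mm thick, centred 45 mm to either side along its x axis, each with a notch open to the top: notch floor 25 mm above the worktop and 27 mm wide (along y), flaring to 38 mm at the post's top, 41 mm up. Origin at the base's underside centre, z up.
- spanner: loose steel pin spanner, about 0.22 kg, 91 mm tall, upright in the cradle: level crossbar 104 x 20 x 14 mm along its x axis, 9 to 23 mm above the origin, two pins below, flat handle above. Origin midway between the pin tips, z up. In the cradle the crossbar rests on the notch floors, origin 16 mm above the cradle's origin, either way round.
- pin_a (a point): centre of the tip of one pin: 8 mm diameter, 9 mm long below the crossbar, its last 3 mm tapering to 5 mm; 30 mm from the origin on the spanner's +x side. Fully in its hole the tip is 9 mm below the ring's face and the crossbar rests on that face
- pin_b (a point): centre of the tip of the other, equal pin, on the -x side, 60 mm from pin_a
- handle (a point): middle of the spanner's flat upright grey handle, 64 mm above the spanner's origin: 46 mm wide along the spanner's x, 14 mm thick along its y (grip across this), from 31 to 91 mm above the origin; narrower neck 36 x 12 mm below it
- cup_0: yellow-lidded specimen cup, 64 mm wide, 66 mm tall; loose bystander, origin at its underside centre
- cup_1: second yellow-lidded specimen cup, 64 mm wide, 66 mm tall; loose bystander, origin at its underside centre
- reagent_4: white reagent bottle with green cap, 62 mm wide, 118 mm tall, standing behind the work; loose bystander, origin at its underside centre
- timer: flat white countdown timer, 66 x 66 x 19 mm; loose bystander, origin at its underside centre
Things that resemble listed ones, but are neither listed nor needed, are in the scene too. Leave any orange look-alike of the cradle alone. What is shaped like the spanner but black is not meant.

How it is judged (in metres and radians):
On the way, in this order (a step that is already met when the one before it is completed fails the run):
1. both pins of the spanner are at least 6 mm deep in the ring's two holes, before the ring has been turned (its value still below 0.5) (((horizontal distance between pin_a and hole_a below 0.005 m and z of each of pin_a, pin_b in the frame of ring_face below -0.006 m and horizontal distance between pin_b and hole_b below 0.005 m) or (horizontal distance between pin_a and hole_b below 0.005 m and z of each of pin_a, pin_b in the frame of ring_face below -0.006 m and horizontal distance between pin_b and hole_a below 0.005 m)) and value of joint ring below 0.5 rad), for 0.2 s.
2. the ring stands fully home (above 1.12 rad) with both pins still in its holes (((horizontal distance between pin_a and hole_a below 0.005 m and z of each of pin_a, pin_b in the frame of ring_face below -0.006 m and horizontal distance between pin_b and hole_b below 0.005 m) or (horizontal distance between pin_a and hole_b below 0.005 m and z of each of pin_a, pin_b in the frame of ring_face below -0.006 m and horizontal distance between pin_b and hole_a below 0.005 m)) and value of joint ring above 1.12 rad), for 0.2 s.
At the end, for the whole second after the job is handed in: The ring is home (joint above 1.12 rad of 1.2), and the released spanner is at rest upright (within 0.15 rad) in the cradle with its crossbar in both notches: origin within 12 mm along, 9 mm across and 6 mm in height of its seat, crossbar within 0.2 rad of the cradle's x axis, either way round (value of joint ring above 1.12 rad and x of spanner in the frame of cradle between -0.012 and 0.012 m and y of spanner in the frame of cradle between -0.009 and 0.009 m and z of spanner in the frame of cradle between 0.01 and 0.022 m and angle between spanner's own z axis and vertical below 0.15 rad and angle between the x axis of spanner and the x axis of cradle, either way round below 0.2 rad and linear speed of spanner below 0.02 m/s); the robot touches nothing.
It fails at once if the gripper or arm presses on the lens cell or its ring (over 2 N) (contact force between any of the fingers, the arm and lens_cell above 2 N).
It fails at once if a bystander (cups, bottle, timer) is moved more than 20 mm (distance of any of cup_0, cup_1, reagent_4, timer from where it was at the start of the episode above 0.02 m).
It also fails if it takes over 56 s, if anything falls off the work surface, if the arm or the gripper's body presses on something with over 40 N, if the wrist force passes 120 N, or if a joint passes its speed limit or range.

## Working session

There is one attempt and no reset: what is moved stays moved. The work goes in short steps, Python scripts to look and compute and a tool call to move; the robot and the scene stay as the last step left them, time stands still between calls to the robot, and variables do not carry over. Pictures are saved under pics/ and viewed, and the job is handed in when it is done.

Besides the shell and the picture viewer there is one more tool, called as name(argument=value, ...), one argument or row to a line, values as JSON. move_arm: Moves the arm, as the interface text tells. Its arguments: {"type":"object","properties":{"angular":{"type":"array"},"dp":{"type":"array"},"jaw":{"type":"array"},"force":{"type":"number"}},"required":["angular","dp","jaw"]}

```bash
mkdir -p pics; ls
python3 - <<'E'
from station import arm
import cv2
print(arm.state())
for n in ("scene","top"):
    im=arm.camera(n); cv2.imwrite(f"pics/{n}0.png",cv2.cvtColor(im,cv2.COLOR_RGB2BGR))
    c=arm.calibration(n); print(n,c)
E
```

```text
pics
{'time': 0.0, 'q': array([ 7.13543774e+01,  1.72163563e+01,  8.71833066e+01,  1.89123893e-04,
        7.56695779e+01, -3.81636077e+00]), 'qd': array([-0.12775282,  0.01115705,  0.0007927 ,  0.000524  , -0.02013619,
        0.10618256]), 'tau': array([-7.92906267e-04, -5.31806481e+01, -3.52734804e+01,  7.08226603e-02,
        2.43505149e-02, -1.13238042e-05]), 'tool_pos': array([0.1406701 , 0.53137473, 0.17245719]), 'ee_rot': array([-1.79930925e+02, -4.79135591e-03,  1.65170688e+02]), 'wrist_force': array([ 0.34956827, -0.14835307, -0.06263298]), 'moment': array([ 0.02203913, -0.01043929,  0.01421116]), 'finger_gap': 1.0022204584777392}
scene {'fx': 397.13237234398525, 'fy': 397.13237234398525, 'cx': 278.8886621578428, 'cy': 216.62786158338193, 'R': array([[ 0.86645521, -0.4986558 ,  0.02444933],
       [-0.23856953, -0.45655859, -0.85711075],
       [ 0.43856579,  0.7368152 , -0.51455165]]), 't': array([-0.46616043,  0.17591958,  1.03296754])}
top {'fx': 521.2203005228833, 'fy': 521.2203005228833, 'cx': 279.0989446608623, 'cy': 211.03956191336022, 'R': array([[ 0.02368692, -0.99967811,  0.00908903],
       [-0.99808899, -0.02416634, -0.05687144],
       [ 0.05707278, -0.00772456, -0.99834014]]), 't': array([-0.05317755,  0.54198463,  1.71084113])}
```

View pics/scene0.png

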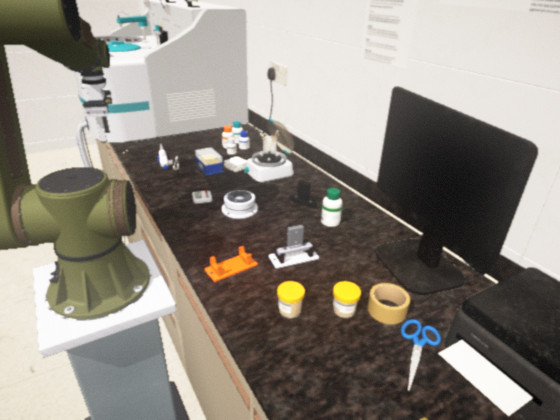

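View pics/top0.png

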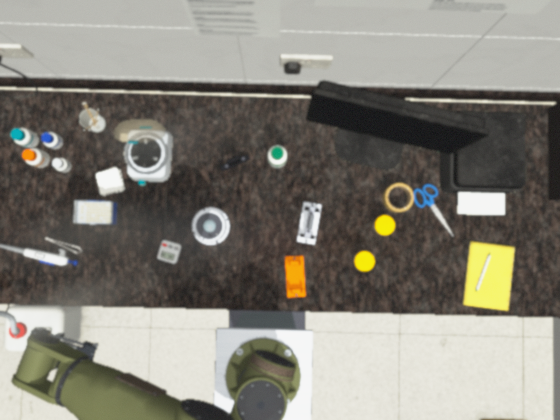

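The scene view shows the white-base cradle with the grey spanner at (295,245) and the cell at (240,203). The orange look-alike cradle is at (230,265), and a black spanner-like thing stands at (304,192). In the top view they are at (310,222), (211,226), (295,276) and (235,160). I'll enlarge to confirm and take measurements.

```bash
cat > h.py <<'E'
import numpy as np, cv2
from station import arm
def ray(c,u,v):
    R=np.array(c["R"]);t=np.array(c["t"]);o=-R.T@t
    return o,R.T@np.array([(u-c["cx"])/c["fx"],(v-c["cy"])/c["fy"],1])
def onz(c,u,v,z):
    o,d=ray(c,u,v); return o+d*(z-o[2])/d[2]
def proj(c,X):
    p=np.array(c["R"])@np.array(X)+np.array(c["t"]); return np.array([c["fx"]*p[0]/p[2]+c["cx"],c["fy"]*p[1]/p[2]+c["cy"]])
def grab(n,f):
    c=arm.calibration(n); im=cv2.cvtColor(arm.camera(n),cv2.COLOR_RGB2BGR); cv2.imwrite("pics/"+f,im); return c,im
E
python3 - <<'E'
from h import *
c=arm.calibration("top");
for n,u,v,z in [("spanner",310,222,.1),("cradle",310,222,.008),("cell",211,226,.05),("black",235,160,.05),("orange",295,276,.03),("cup",385,225,.066),("cup",364,261,.066)]: print(n,onz(c,u,v,z).round(4))
s=cv2.imread("pics/scene0.png");t=cv2.imread("pics/top0.png")
a=cv2.resize(s[210:290,190:340],None,fx=5,fy=5,interpolation=3)[:400,:750]
b=cv2.resize(t[190:260,180:340],None,fx=5,fy=5,interpolation=3)[:, :750]
cv2.imwrite("pics/crop0.png",np.vstack([a[:300],b[:300]]));
E
```

```text
spanner [ 0.5061 -0.1376  0.1   ]
cradle [ 0.5095 -0.1438  0.008 ]
cell [0.4873 0.1793 0.05  ]
black [0.7044 0.1079 0.05  ]
orange [ 0.3313 -0.097   0.03  ]
cup [ 0.5035 -0.3814  0.066 ]
cup [ 0.3866 -0.3155  0.066 ]
```

View pics/crop0.png

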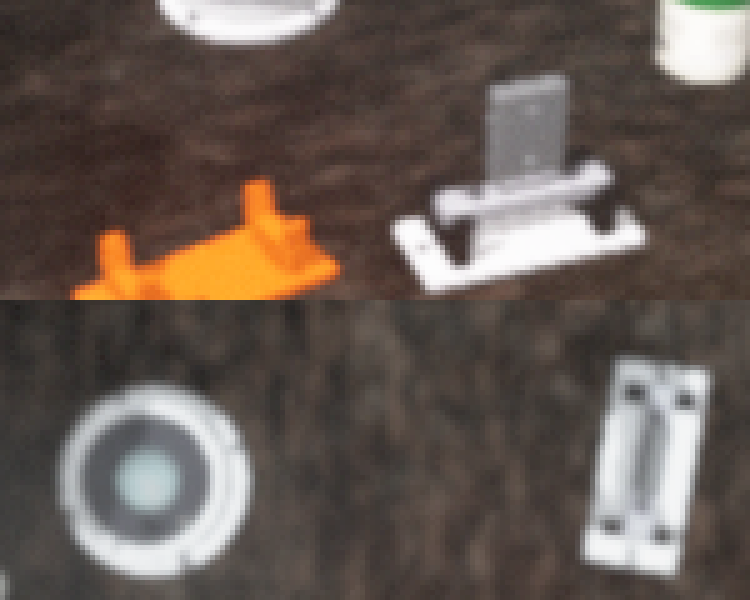

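The enlarged crop confirms it: the spanner is the grey one standing in the white-base cradle with black posts, and the orange cradle is empty. Next I'll bring the wrist camera over the cell.

```bash
cat >> h.py <<'E'
from scipy.spatial.transform import Rotation as Ro
def Rt(rpy): return Ro.from_euler('xyz',rpy,degrees=True)
# plan from a (commanded) pose p0,rpy0 to p1,rpy1 
def plan(p1,rpy1,p0=None,rpy0=None):
    s=arm.state()
    p0=s["tool_pos"] if p0 is None else p0; rpy0=s["ee_rot"] if rpy0 is None else rpy0
    R0=Rt(rpy0); d=R0.inv().apply(np.array(p1)-np.array(p0)); rv=(R0.inv()*Rt(rpy1)).as_rotvec(degrees=True)
    print("dp",(d/.3).round(4),"ang",(rv/360).round(4),"rows>=",(np.linalg.norm(d)/.0625).round(1),(np.linalg.norm(rv)/10.7).round(1))
E
python3 - <<'E'
from h import *
s=arm.state(); c=arm.calibration("wrist"); R=Rt(s["ee_rot"]).as_matrix()
print(c); Rc=np.array(c["R"]); o=-Rc.T@c["t"]
print("cam in tool",R.T@(o-s["tool_pos"]),"axes\n",R.T@Rc.T)
# top: cell circles, cradle rect
c=arm.calibration("top"); t=cv2.imread("pics/top0.png")
hsv=cv2.cvtColor(t,cv2.COLOR_BGR2HSV)
m=((hsv[...,2]>130)&(hsv[...,1]<60)).astype(np.uint8)
for name,(x0,y0,x1,y1) in dict(cell=(185,195,240,255),cradle=(290,195,330,255)).items():
    k=np.zeros_like(m);k[y0:y1,x0:x1]=m[y0:y1,x0:x1]
    cs,_=cv2.findContours(k,0,1); q=max(cs,key=cv2.contourArea); q=cv2.convexHull(q)
    r=cv2.minAreaRect(q); print(name,r)
    z=.009 if name=="cell" else .008
    P=np.array([onz(c,u,v,z)[:2] for u,v in q[:,0]],np.float32)
    r=cv2.minAreaRect(P); print(r)
E
```

```text
{'fx': 375.4767814467015, 'fy': 375.4767814467015, 'cx': 275.2503685519163, 'cy': 209.74314645851675, 'R': array([[ 2.56624101e-01,  9.66511006e-01, -7.39233975e-04],
       [ 9.34885764e-01, -2.48032895e-01,  2.53906067e-01],
       [ 2.45219654e-01, -6.58495155e-02, -9.67228599e-01]]), 't': array([-0.55022789, -0.02623496,  0.39058335])}
cam in tool [ 0.07338689  0.00059909 -0.21147253] axes
 [[-7.30721946e-04 -9.67208661e-01 -2.53982030e-01]
 [ 9.99999705e-01 -7.66782621e-04  4.29835986e-05]
 [-2.36323115e-04 -2.53981924e-01  9.67208936e-01]]
cell ((210.79310607910156, 225.98275756835938), (37.69615173339844, 38.253238677978516), 68.19859313964844)
((0.48854705691337585, 0.1849430799484253), (0.12529423832893372, 0.12628991901874542), 23.191667556762695)
cradle ((308.8330383300781, 222.71006774902344), (20.046918869018555, 42.32127380371094), 9.865806579589844)
((0.50725257396698, -0.14004778861999512), (0.06670131534337997, 0.1409149318933487), 81.37301635742188)
```

Run:
```python
from h import *
plan([.46,.185,.22],[180,0,171])
```

```text
dp [-1.3245 -0.8442 -0.1574] ang [-0.0002 -0.     -0.0162] rows>= 7.6 0.5
```

move_arm(
  angular=[
    [0, 0, -0.016],
    [0, 0, -0.016],
    [0, 0, -0.016],
    [0, 0, -0.016],
  ],
  dp=[
    [-0.66, -0.42, -0.16],
    [-0.66, -0.42, -0.16],
    [-0.66, -0.42, -0.16],
    [-0.66, -0.42, -0.16],
  ],
  jaw=[1, 1, 1, 1],
)

```text
time: 0.6
tool_pos: [0.301, 0.3575, 0.2214]
ee_rot: [180.0, 0.0, 170.9]
wrist_force: [-0.2, 1.0, 0.4]
finger_gap: 0.997
```

Run:
```python
from h import *
plan([.46,.185,.22],[180,0,171])
```

```text
dp [-0.6142 -0.4839  0.0049] ang [ 0.      0.     -0.0003] rows>= 3.8 0.0
```

move_arm(
  angular=[
    [0, 0, 0],
    [0, 0, 0],
    [0, 0, 0],
    [0, 0, 0],
    [0, 0, 0],
    [0, 0, 0],
  ],
  dp=[
    [-0.61, -0.48, 0],
    [-0.61, -0.48, 0],
    [-0.61, -0.48, 0],
    [-0.61, -0.48, 0],
    [-0.61, -0.48, 0],
    [-0.61, -0.48, 0],
  ],
  jaw=[1, 1, 1, 1, 1, 1],
)

```text
time: 1.35
tool_pos: [0.4575, 0.1884, 0.2208]
ee_rot: [-180.0, -0.0, 170.9]
wrist_force: [1.8, 0.5, 0.8]
finger_gap: 0.999
```

Run:
```python
from h import *
print(arm.state()["tool_pos"],arm.state()["ee_rot"])
c,im=grab("wrist","w1.png"); np.save("w1c.npy",c,allow_pickle=True)
print(proj(c,[.4885,.18,.05]))
```

```text
[0.45754053 0.18840284 0.22080404] [-1.79991716e+02 -3.41941493e-02  1.70921723e+02]
[271.43732642 214.272634  ]
```

View pics/w1.png

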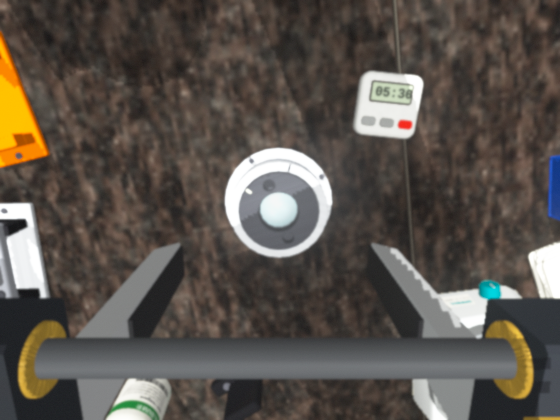

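The cell is centred near (278,205), with holes at about (269,186) and (288,238). A rim line shows near (289,168) and a ring line near (249,191). I'll enlarge this.

Run:
```python
from h import *
im=cv2.imread("pics/w1.png"); cv2.imwrite("pics/w1z.png",cv2.resize(im[145:260,220:340],None,fx=5,fy=5,interpolation=2))
```

```text
(no output)
```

View pics/w1z.png

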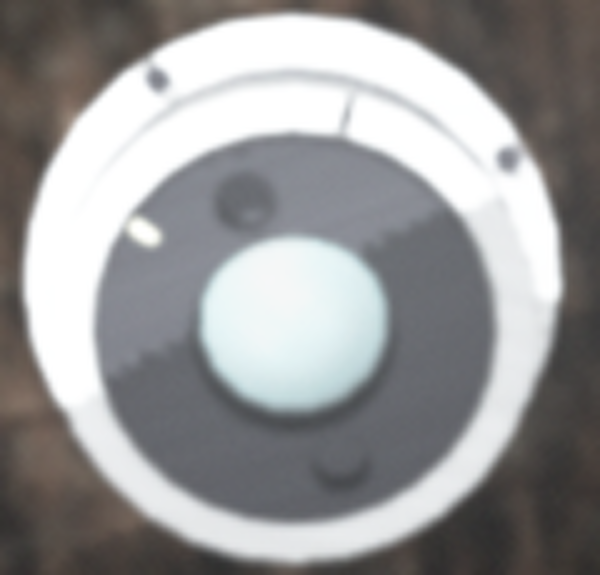

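Run:
```python
from h import *
c=np.load("w1c.npy",allow_pickle=True).item(); im=cv2.imread("pics/w1.png")
g=cv2.cvtColor(im,cv2.COLOR_BGR2GRAY)
# ring: dark gray inside rim
m=((g<165)).astype(np.uint8); k=np.zeros_like(m); cv2.circle(k,(279,210),45,1,-1); 
cs,_=cv2.findContours(m*k,0,1)
q=max(cs,key=cv2.contourArea); q=cv2.convexHull(q)
pts=np.array([onz(c,u,v,.053)[:2] for u,v in q[:,0]],np.float32)
e=cv2.fitEllipse(q); print("ring px",e); print("ring centre",onz(c,*e[0],.053)); print(cv2.minEnclosingCircle(pts))
h1=onz(c,268.8,185.2,.053);h2=onz(c,288.4,237.6,.053)
print(h1,h2,np.linalg.norm(h1-h2),(h1+h2)/2,np.degrees(np.arctan2(*(h1-h2)[1::-1])))
ctr=onz(c,*e[0],.053)
rl=onz(c,289.2,167.8,.05);pl=onz(c,249,191.2,.053)
for n,p in(("rim",rl),("pale",pl)): d=p-ctr;print(n,np.hypot(*d[:2]),np.degrees(np.arctan2(d[1],d[0])))
# whole flange outline
m=(g>150).astype(np.uint8);k=np.zeros_like(m);k[140:262,218:340]=m[140:262,218:340]
cs,_=cv2.findContours(k,0,1);q=cv2.convexHull(max(cs,key=cv2.contourArea));pts=np.array([onz(c,u,v,.009)[:2] for u,v in q[:,0]],np.float32)
print("flange",cv2.fitEllipse(pts))
```

```text
ring px ((278.6417541503906, 210.32504272460938), (77.59961700439453, 79.85034942626953), 86.43107604980469)
ring centre [0.48466325 0.18828145 0.053     ]
((0.48554185032844543, 0.18799349665641785), 0.042221300303936005)
[0.45670951 0.18247286 0.053     ] [0.51598451 0.19384887 0.053     ] 0.06035676098414618 [0.48634701 0.18816086 0.053     ] -169.13594351795996
rim 0.045466771671641586 157.23673273308214
pale 0.03677904940134626 -132.79686923130936
flange ((0.488151878118515, 0.18757206201553345), (0.12404026836156845, 0.13112397491931915), 82.40898132324219)
```

Run:
```python
from h import *
plan([.475,-.105,.22],[180,0,171])
```

```text
dp [-0.2116 -0.9579  0.0031] ang [-0.     -0.0001 -0.0001] rows>= 4.7 0.0
```

move_arm(
  angular=[
    [0, 0, 0],
    [0, 0, 0],
    [0, 0, 0],
    [0, 0, 0],
    [0, 0, 0],
    [0, 0, 0],
    [0, 0, 0],
  ],
  dp=[
    [-0.21, -1.0, 0],
    [-0.21, -1.0, 0],
    [-0.21, -1.0, 0],
    [-0.21, -1.0, 0],
    [-0.21, -1.0, 0],
    [-0.21, -1.0, 0],
    [-0.21, -1.0, 0],
  ],
  jaw=[1, 1, 1, 1, 1, 1, 1],
)

```text
time: 2.28
tool_pos: [0.4729, -0.1169, 0.2211]
ee_rot: [180.0, -0.0, 171.0]
wrist_force: [0.3, -0.0, 0.2]
finger_gap: 1.001
```

Run:
```python
from h import *
print(arm.state()["tool_pos"],arm.state()["ee_rot"])
c,im=grab("wrist","w2.png"); np.save("w2c.npy",c,allow_pickle=True)
print(proj(c,[.507,-.140,.008]))
```

```text
[ 0.47287051 -0.11688679  0.22108343] [ 1.79987321e+02 -9.06013934e-04  1.70984063e+02]
[259.69812916 209.08943686]
```

View pics/w2.png

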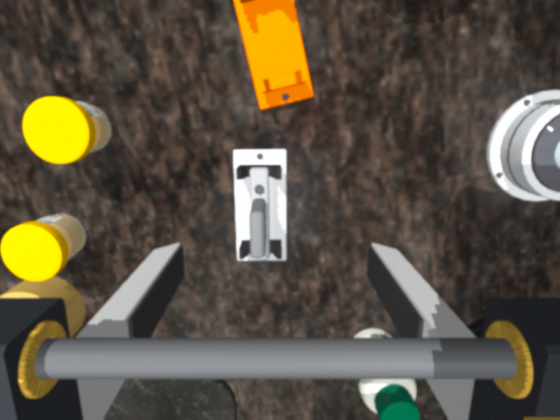

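Run:
```python
from h import *
im=cv2.imread("pics/w2.png"); cv2.imwrite("pics/w2z.png",cv2.resize(im[140:270,210:310],None,fx=4.5,fy=4.5,interpolation=2))
c=np.load("w2c.npy",allow_pickle=True).item()
hsv=cv2.cvtColor(im,cv2.COLOR_BGR2HSV); m=((hsv[...,2]>150)&(hsv[...,1]<50)).astype(np.uint8)
k=np.zeros_like(m);k[140:275,220:300]=m[140:275,220:300]
cs,_=cv2.findContours(k,0,1);q=cv2.convexHull(max(cs,key=cv2.contourArea));print(cv2.minAreaRect(q),cv2.boxPoints(cv2.minAreaRect(q)))
P=np.array([onz(c,u,v,.008)[:2] for u,v in q[:,0]],np.float32);print(cv2.minAreaRect(P))
```

```text
((259.4999694824219, 204.49996948242188), (110.99998474121094, 52.99999237060547), 90.0) [[232.99997 148.99997]
 [285.99997 148.99997]
 [285.99997 259.99997]
 [232.99997 259.99997]]
((0.5041341781616211, -0.13903239369392395), (0.060520295053720474, 0.13362880051136017), 81.26445007324219)
```

View pics/w2z.png

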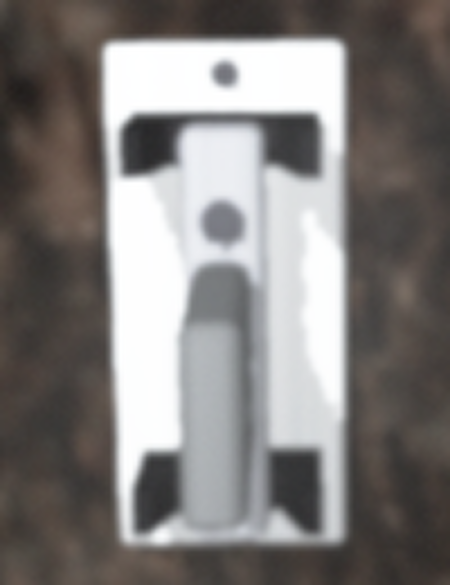

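Run:
```python
from h import *
c=np.load("w2c.npy",allow_pickle=True).item()
a=onz(c,257,211.6,.107);b=onz(c,257.,257.1,.107);print(a,b,np.linalg.norm(a-b),(a+b)/2)
l=onz(c,250.7,234,.107);r=onz(c,263.3,234,.107);print(np.linalg.norm(l-r))
e=onz(c,259.2,167.8,.039);print("bar near end",e, "centre by +52mm", e[:2]+.052*np.array([np.cos(np.radians(-8.74)),np.sin(np.radians(-8.74))]))
R=Ro.from_euler('z',-8.74,degrees=True).as_matrix();print("in cradle", R.T@((a+b)/2-[.5041,-.139,0]))
plan([.504,-.139,.13],[180,0,171.26])
```

```text
[ 0.48408198 -0.13460332  0.107     ] [ 0.52712253 -0.14201094  0.107     ] 0.04367335168749762 [ 0.50560226 -0.13830713  0.107     ]
0.011489205204940655
bar near end [ 0.45485511 -0.13041787  0.039     ] centre by +52mm [ 0.50625129 -0.13831932]
in cradle [0.00137953 0.00091309 0.107     ]
dp [-0.1139 -0.0578  0.3038] ang [ 0.      0.     -0.0006] rows>= 1.6 0.0
```

move_arm(
  angular=[
    [0, 0, 0],
    [0, 0, 0],
    [0, 0, 0],
    [0, 0, 0],
    [0, 0, 0],
    [0, 0, 0],
    [0, 0, 0],
  ],
  dp=[
    [-0.119, -0.056, 0.1],
    [-0.119, -0.056, 0.25],
    [-0.119, -0.056, 0.4],
    [-0.119, -0.056, 0.5],
    [-0.119, -0.056, 0.533],
    [-0.119, -0.056, 0.533],
    [-0.119, -0.056, 0.533],
  ],
  jaw=[1, 1, 1, 0.6, 0.4, 0.4, 0.4],
)

```text
time: 3.2
tool_pos: [0.5063, -0.1401, 0.0625]
ee_rot: [-180.0, 0.1, 171.0]
wrist_force: [-0.3, -0.3, 0.5]
finger_gap: 0.706
```

Run:
```python
from h import *
print(arm.state()["tool_pos"],arm.state()["ee_rot"])
plan([.5055,-.1385,.061],[180,0,171.26])
c,im=grab("wrist","w3.png"); np.save("w3c.npy",c,allow_pickle=True)
```

```text
[ 0.50625853 -0.14010838  0.06254506] [-1.79979227e+02  1.20452088e-01  1.70964690e+02]
dp [0.0033 0.0049 0.0051] ang [-0.0001  0.0003 -0.0008] rows>= 0.0 0.0
```

View pics/w3.png

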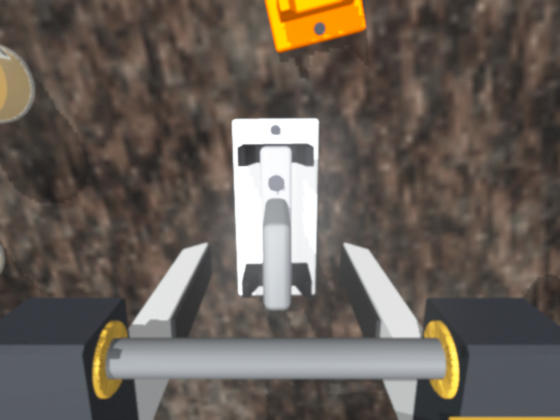

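The handle at (277,255) is centred between the open fingers, so I'll close on it.

move_arm(
  angular=[
    [0, 0, 0],
    [0, 0, 0],
    [0, 0, 0],
    [0, 0, 0],
    [0, 0, 0],
    [0, 0, 0],
    [0, 0, 0],
    [0, 0, 0],
  ],
  dp=[
    [0, 0.004, 0.003],
    [0, 0.004, 0.003],
    [0, 0.004, 0.003],
    [0, 0.004, 0.003],
    [0, 0.004, 0.003],
    [0, 0.004, 0.003],
    [0, 0.004, 0.003],
    [0, 0.004, 0.003],
  ],
  jaw=[-1, -1, -1, -1, -1, -1, -1, -1],
  force=60,
)

```text
time: 4.25
tool_pos: [0.5056, -0.1391, 0.0602]
ee_rot: [180.0, -0.0, 170.9]
wrist_force: [1.0, -0.1, 0.7]
finger_gap: 0.143
```

Run:
```python
from h import *
s=arm.state();print(s["tool_pos"],s["ee_rot"],s["finger_gap"]*94)
```

```text
[ 0.50564247 -0.13905235  0.06021859] [ 1.79999165e+02 -1.31132159e-03  1.70928187e+02] 13.464293933313979
```

move_arm(
  angular=[
    [0, 0, 0],
    [0, 0, 0],
    [0, 0, 0],
    [0, 0, 0],
    [0, 0, 0],
  ],
  dp=[
    [0, 0, -0.05],
    [0, 0, -0.15],
    [0, 0, -0.3],
    [0, 0, -0.333],
    [0, 0, -0.333],
  ],
  jaw=[-1, -1, -1, -1, -1],
)

```text
time: 4.88
tool_pos: [0.5056, -0.139, 0.1601]
ee_rot: [-180.0, 0.0, 170.9]
wrist_force: [-0.7, 0.3, -3.1]
finger_gap: 0.148
```

Run:
```python
from h import *
s=arm.state();print(s["tool_pos"],s["ee_rot"],s["finger_gap"]*94)
c,im=grab("wrist","w4.png"); np.save("w4c.npy",c,allow_pickle=True)
# predicted pins/bar
R=Rt(s["ee_rot"]).as_matrix()
for X in ([.03,0,.0442],[-.03,0,.0442],[.052,.01,.0442-.023],[.052,-.01,.0442-.023],[.052,0,.0442-.009]): print(X,proj(c,s["tool_pos"]+R@X))
plan([.486,.188,.16],[180,0,190.86])
```

```text
[ 0.50557132 -0.13901787  0.16006545] [-1.79997145e+02  1.85556246e-02  1.70933377e+02] 13.933340057199576
[0.03, 0, 0.0442] [274.35272947 176.25788802]
[-0.03, 0, 0.0442] [274.46410067 257.77813674]
[0.052, 0.01, 0.021200000000000004] [290.52604662 147.05380077]
[0.052, -0.01, 0.021200000000000004] [257.94339403 147.07970029]
[0.052, 0, 0.0352] [274.28131624 145.07261674]
dp [ 0.2348  1.0659 -0.0025] ang [ 0.0001 -0.0002 -0.0553] rows>= 5.2 1.9
```

View pics/w4.png

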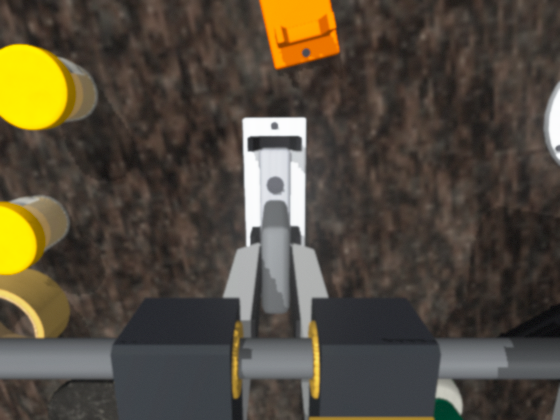

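Run:
```python
from h import *
im=cv2.imread("pics/w4.png"); cv2.imwrite("pics/w4z.png",cv2.resize(im[130:210,240:310],None,fx=8,fy=8,interpolation=2)[:600])
```

```text
(no output)
```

View pics/w4z.png

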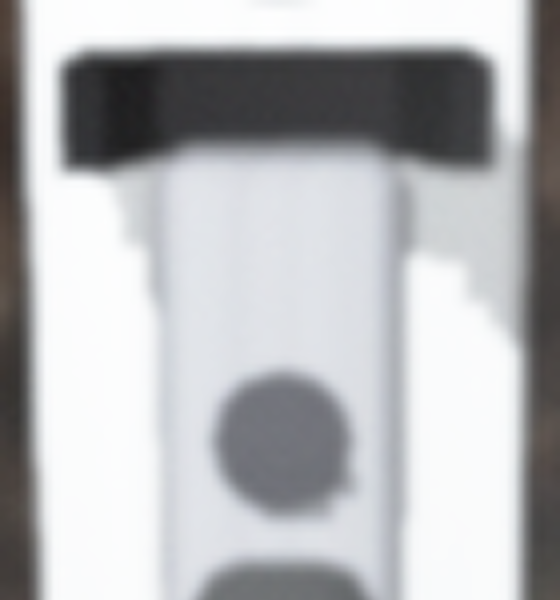

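Run:
```python
from h import *
c=np.load("w4c.npy",allow_pickle=True).item(); s=arm.state(); R=Rt(s["ee_rot"]).as_matrix()
for u,v in ((275.4,185.4),(275.2,148.8)):
  p=onz(c,u,v,s["tool_pos"][2]-.0212); print(R.T@(p-s["tool_pos"]))
```

```text
[0.02742906 0.00060647 0.02123977]
[0.05039177 0.00049817 0.0212729 ]
```

move_arm(
  angular=[
    [0, 0, -0.0553],
    [0, 0, -0.0553],
    [0, 0, -0.0553],
    [0, 0, -0.0553],
    [0, 0, -0.0553],
    [0, 0, -0.0553],
    [0, 0, -0.0553],
    [0, 0, -0.0553],
  ],
  dp=[
    [0.04, 0.15, 0],
    [0.1, 0.35, 0],
    [0.15, 0.55, 0],
    [0.2, 0.75, 0],
    [0.23, 0.92, 0],
    [0.237, 1.0, 0],
    [0.237, 1.0, 0],
    [0.237, 1.0, 0],
  ],
  jaw=[-1, -1, -1, -1, -1, -1, -1, -1],
)

```text
time: 5.92
tool_pos: [0.4823, 0.1677, 0.1591]
ee_rot: [-180.0, -0.1, -169.2]
wrist_force: [-0.3, -0.6, -2.0]
finger_gap: 0.145
```

Run:
```python
from h import *
s=arm.state();print(s["tool_pos"],s["ee_rot"])
plan([.4853,.1875,.12],[180,0,190.86])
```

```text
[0.48232583 0.16766794 0.15912325] [-1.79983838e+02 -1.04941336e-01 -1.69176576e+02]
dp [-0.0224  0.0631  0.1304] ang [-0.     -0.0003 -0.0001] rows>= 0.7 0.0
```

move_arm(
  angular=[
    [0, 0, 0],
    [0, 0, 0],
    [0, 0, 0],
    [0, 0, 0],
  ],
  dp=[
    [-0.022, 0.063, 0.06],
    [-0.022, 0.063, 0.13],
    [-0.022, 0.063, 0.13],
    [-0.022, 0.063, 0.13],
  ],
  jaw=[-1, -1, -1, -1],
)

```text
time: 6.42
tool_pos: [0.4861, 0.1876, 0.1219]
ee_rot: [180.0, 0.0, -169.2]
wrist_force: [-0.0, -0.4, -1.8]
finger_gap: 0.142
```

Run:
```python
from h import *
s=arm.state();print(s["tool_pos"],s["ee_rot"])
plan([.4853,.1875,.0985],[180,0,190.86])
c,im=grab("wrist","w5.png"); np.save("w5c.npy",c,allow_pickle=True)
cv2.imwrite("pics/w5z.png",cv2.resize(im[90:310,170:380],None,fx=2.7,fy=2.7,interpolation=2))
for n,p in (("h1",[.45671,.18247,.053]),("h2",[.51598,.19385,.053]),("ctr",[.4858,.1882,.053])): print(n,proj(c,p))
```

```text
[0.48606371 0.18757144 0.12185967] [ 1.79999535e+02  3.70586169e-02 -1.69218542e+02]
dp [0.0026 0.0002 0.0779] ang [ 0.      0.0001 -0.0002] rows>= 0.4 0.0
h1 [275.23276308 170.72744597]
h2 [275.40416529 246.39341296]
ctr [275.50334583 208.90266598]
```

View pics/w5z.png

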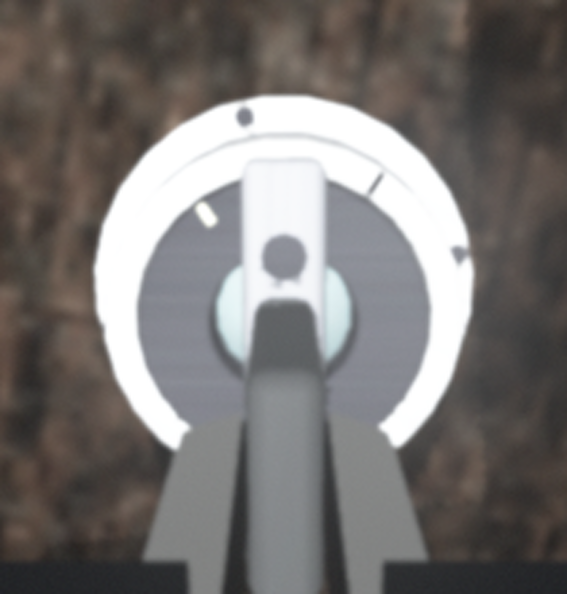

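Bar, lens and ring are laterally concentric (bar centre 284, ring centre 284 in the crop). I'll descend while watching the force.

move_arm(
  angular=[
    [0, 0, 0],
    [0, 0, 0],
    [0, 0, 0],
    [0, 0, 0],
    [0, 0, 0],
  ],
  dp=[
    [0.0026, 0, 0.04],
    [0.0026, 0, 0.07],
    [0.0026, 0, 0.085],
    [0.0026, 0, 0.092],
    [0.0026, 0, 0.092],
  ],
  jaw=[-1, -1, -1, -1, -1],
)

```text
time: 7.1
tool_pos: [0.4849, 0.1881, 0.0936]
ee_rot: [-180.0, 0.0, -169.2]
wrist_force: [0.1, 0.2, -3.1]
finger_gap: 0.142
```

move_arm(
  angular=[
    [0, 0, 0],
    [0, 0, 0],
    [0, 0, 0],
    [0, 0, 0],
  ],
  dp=[
    [0, 0, 0.01],
    [0, 0, 0.016],
    [0, 0, 0.016],
    [0, 0, 0.016],
  ],
  jaw=[-1, -1, -1, -1],
)

```text
time: 7.6
tool_pos: [0.4849, 0.1881, 0.0888]
ee_rot: [180.0, 0.0, -169.2]
wrist_force: [-0.6, -0.7, -1.8]
finger_gap: 0.143
```

Run:
```python
from h import *
s=arm.state();print(s["tool_pos"],s["ee_rot"],s["wrist_force"],s["moment"])
```

```text
[0.48494363 0.18806843 0.08882185] [ 1.79998286e+02  8.10660913e-03 -1.69159601e+02] [-0.61845581 -0.65212497 -1.84503525] [ 0.01279974 -0.00513158  0.08536411]
```

move_arm(
  angular=[
    [0, 0, 0.015],
    [0, 0, 0.03],
    [0, 0, 0.045],
    [0, 0, 0.06],
    [0, 0, 0.075],
    [0, 0, 0.09],
    [0, 0, 0.105],
    [0, 0, 0.12],
    [0, 0, 0.12],
  ],
  dp=[
    [0, 0, 0],
    [0, 0, 0],
    [0, 0, 0],
    [0, 0, 0],
    [0, 0, 0],
    [0, 0, 0],
    [0, 0, 0],
    [0, 0, 0],
    [0, 0, 0],
  ],
  jaw=[-1, -1, -1, -1, -1, -1, -1, -1, -1],
)

```text
time: 8.72
tool_pos: [0.4851, 0.1881, 0.0889]
ee_rot: [180.0, 0.0, 147.7]
wrist_force: [1.5, -0.0, -2.9]
finger_gap: 0.143
```

Run:
```python
from h import *
s=arm.state();print(s["tool_pos"],s["ee_rot"],s["wrist_force"],s["moment"])
c,im=grab("wrist","w6.png"); np.save("w6c.npy",c,allow_pickle=True)
cv2.imwrite("pics/w6z.png",cv2.resize(im[80:300,170:380],None,fx=2.7,fy=2.7,interpolation=2))
```

```text
[0.48507832 0.18811695 0.08885541] [1.79978632e+02 2.02563517e-02 1.47680241e+02] [ 1.53078016 -0.04504443 -2.9441092 ] [ 0.0693158  -0.30162509  0.05511533]
```

View pics/w6z.png

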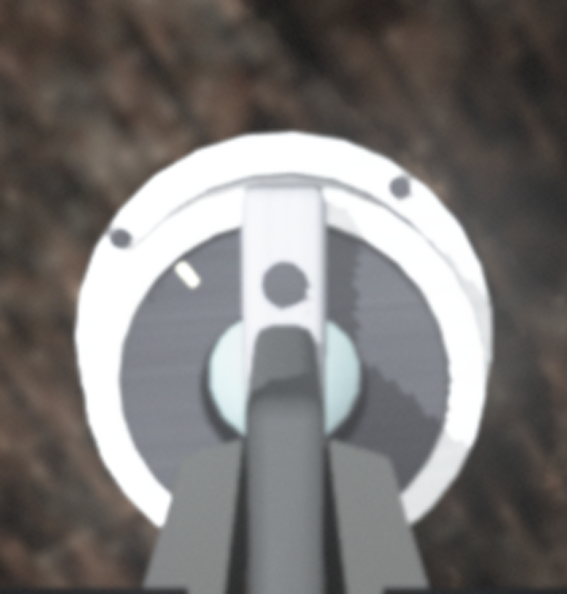

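The ring follows the spanner. I'll finish the turn to the stop.

move_arm(
  angular=[
    [0, 0, 0.015],
    [0, 0, 0.03],
    [0, 0, 0.045],
    [0, 0, 0.06],
    [0, 0, 0.07],
    [0, 0, 0.075],
    [0, 0, 0.075],
  ],
  dp=[
    [0, 0, 0],
    [0, 0, 0],
    [0, 0, 0],
    [0, 0, 0],
    [0, 0, 0],
    [0, 0, 0],
    [0, 0, 0],
  ],
  jaw=[-1, -1, -1, -1, -1, -1, -1],
)

```text
time: 9.65
tool_pos: [0.4852, 0.1882, 0.0889]
ee_rot: [180.0, 0.0, 120.7]
wrist_force: [3.0, 1.6, -4.7]
finger_gap: 0.148
```

Run:
```python
from h import *
s=arm.state();print(s["tool_pos"],s["ee_rot"],s["wrist_force"],s["moment"])
c,im=grab("wrist","w7.png"); np.save("w7c.npy",c,allow_pickle=True)
cv2.imwrite("pics/w7z.png",cv2.resize(im[80:300,170:380],None,fx=2.7,fy=2.7,interpolation=2))
```

```text
[0.48518849 0.18818165 0.08889445] [1.79952348e+02 7.97274061e-03 1.20722786e+02] [ 3.00505337  1.60901004 -4.69505182] [ 0.38387375 -0.92719831  0.18275448]
```

View pics/w7z.png

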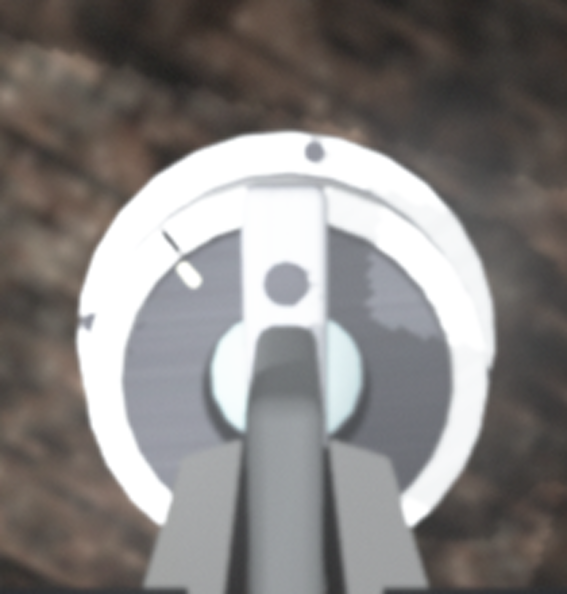

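move_arm(
  angular=[
    [0, 0, 0.007],
    [0, 0, 0.014],
    [0, 0, 0.014],
    [0, 0, 0.014],
  ],
  dp=[
    [0, 0, 0],
    [0, 0, 0],
    [0, 0, 0],
    [0, 0, 0],
  ],
  jaw=[-1, -1, -1, -1],
)

```text
time: 10.2
tool_pos: [0.485, 0.1881, 0.0889]
ee_rot: [180.0, 0.0, 115.7]
wrist_force: [4.2, 1.0, -2.7]
finger_gap: 0.141
```

Run:
```python
from h import *
s=arm.state();print(s["tool_pos"],s["ee_rot"],s["wrist_force"],s["moment"])
c,im=grab("wrist","w8.png"); np.save("w8c.npy",c,allow_pickle=True)
cv2.imwrite("pics/w8z.png",cv2.resize(im[140:200,190:290],None,fx=7,fy=7,interpolation=2))
```

```text
[0.48503966 0.18807667 0.08886426] [1.79980036e+02 1.33362088e-02 1.15711122e+02] [ 4.22044406  1.03367689 -2.69231874] [ 0.22334057 -0.92794712  0.76088667]
```

View pics/w8z.png

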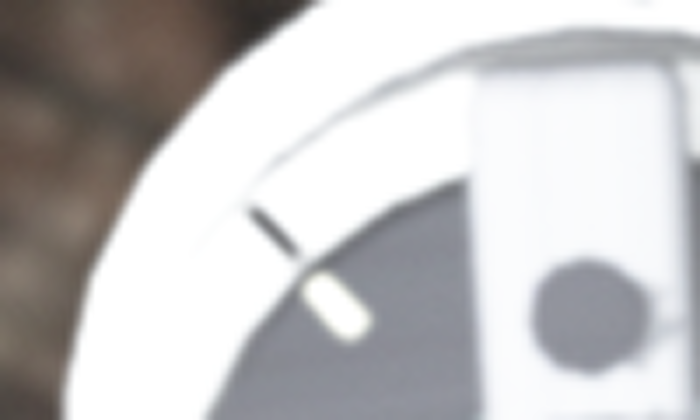

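The moment about z rose to 0.76 N m, so the ring is at its stop. The rim line at (275,230) and the pale line at (337,308) in the crop meet. I'll check the angles numerically, then take the load off and lift straight out.

Run:
```python
from h import *
c=np.load("w8c.npy",allow_pickle=True).item()
ctr=np.array([.4858,.1880,0])
for n,u,v,z in (("rim",275,230,.05),("pale",337,308,.053)):
  p=onz(c,190+u/7,140+v/7,z)-ctr; print(n,np.hypot(*p[:2]),np.degrees(np.arctan2(p[1],p[0])))
```

```text
rim 0.046171982714654246 157.65698305944937
pale 0.036887387106428665 157.96062991001727
```

move_arm(
  angular=[
    [0, 0, -0.006],
    [0, 0, -0.014],
    [0, 0, -0.014],
    [0, 0, -0.014],
  ],
  dp=[
    [0, 0, 0],
    [0, 0, 0],
    [0, 0, 0],
    [0, 0, 0],
  ],
  jaw=[-1, -1, -1, -1],
)

```text
time: 10.75
tool_pos: [0.4849, 0.1881, 0.0888]
ee_rot: [180.0, -0.0, 120.6]
wrist_force: [2.9, 2.1, -1.9]
finger_gap: 0.14
```

Run:
```python
from h import *
s=arm.state();print(s["tool_pos"],s["ee_rot"],s["wrist_force"],s["moment"])
```

```text
[0.4848981  0.18805173 0.08879424] [ 1.79996560e+02 -5.88531857e-03  1.20576464e+02] [ 2.85474699  2.05764496 -1.87913297] [ 0.28354599 -0.66483799  0.05665555]
```

move_arm(
  angular=[
    [0, 0, 0],
    [0, 0, 0],
    [0, 0, 0],
    [0, 0, 0],
    [0, 0, 0],
    [0, 0, 0],
  ],
  dp=[
    [0, 0, -0.02],
    [0, 0, -0.05],
    [0, 0, -0.1],
    [0, 0, -0.2],
    [0, 0, -0.237],
    [0, 0, -0.237],
  ],
  jaw=[-1, -1, -1, -1, -1, -1],
)

```text
time: 11.5
tool_pos: [0.485, 0.1881, 0.1604]
ee_rot: [179.9, 0.0, 120.6]
wrist_force: [-0.4, 0.5, -2.3]
finger_gap: 0.141
```

Run:
```python
from h import *
s=arm.state();print(s["tool_pos"],s["ee_rot"],s["wrist_force"],s["moment"])
c,im=grab("wrist","w9.png"); np.save("w9c.npy",c,allow_pickle=True)
plan([.5056,-.1391,.16],[180,0,170.93])
plan([.4989,-.1,.16],[180,0,170.93])
```

```text
[0.48504383 0.18809029 0.16038482] [1.79937563e+02 1.64051928e-02 1.20635911e+02] [-0.3804833   0.54046868 -2.29259354] [-0.06159518  0.06008033 -0.01560952]
dp [-0.9736 -0.4955 -0.0016] ang [-1.000e-04 -0.000e+00 -1.397e-01] rows>= 5.2 4.7
dp [-0.8501 -0.4483 -0.0016] ang [-1.000e-04 -0.000e+00 -1.397e-01] rows>= 4.6 4.7
```

View pics/w9.png

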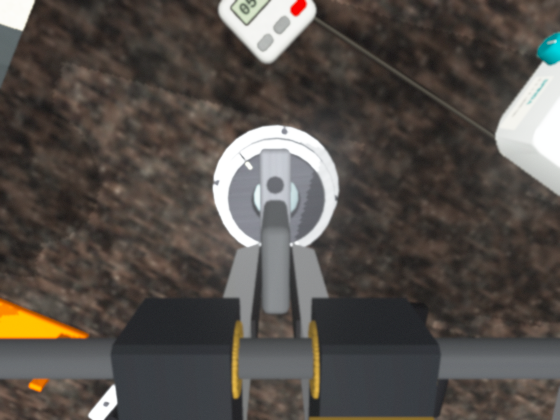

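The spanner sits in the grip as before (bar end at v≈150, screw at (275,185)), and the ring lines still meet near (247,160). Back to the cradle.

move_arm(
  angular=[
    [0, 0, -0.02],
    [0, 0, -0.045],
    [0, 0, -0.07],
    [0, 0, -0.095],
    [0, 0, -0.12],
    [0, 0, -0.1397],
    [0, 0, -0.1397],
    [0, 0, -0.1397],
    [0, 0, -0.1397],
  ],
  dp=[
    [-0.12, -0.06, 0],
    [-0.28, -0.14, 0],
    [-0.46, -0.23, 0],
    [-0.63, -0.32, 0],
    [-0.8, -0.4, 0],
    [-0.92, -0.47, 0],
    [-0.974, -0.495, 0],
    [-0.974, -0.495, 0],
    [-0.974, -0.495, 0],
  ],
  jaw=[-1, -1, -1, -1, -1, -1, -1, -1, -1],
)

```text
time: 12.68
tool_pos: [0.506, -0.1378, 0.1595]
ee_rot: [180.0, -0.0, 170.9]
wrist_force: [-0.1, -0.7, -1.8]
finger_gap: 0.142
```

Run:
```python
from h import *
s=arm.state();print(s["tool_pos"],s["ee_rot"],s["wrist_force"],s["moment"])
plan([.5056,-.1391,.0605],[180,0,170.93])
c,im=grab("wrist","w10.png")
```

```text
[ 0.50599586 -0.13783344  0.15950849] [ 1.79979165e+02 -3.85989842e-02  1.70916141e+02] [-0.08441957 -0.66002361 -1.77430616] [-0.01135521  0.10250152 -0.02899638]
dp [ 0.0004 -0.0045  0.33  ] ang [ 0.0001 -0.0001 -0.    ] rows>= 1.6 0.0
```

View pics/w10.png

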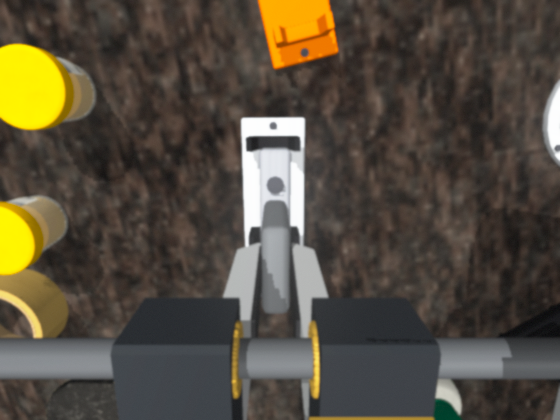

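The picture matches the lift-off view, with the bar end at (275,149) over the notched post. I'll lower it.

move_arm(
  angular=[
    [0, 0, 0],
    [0, 0, 0],
    [0, 0, 0],
    [0, 0, 0],
    [0, 0, 0],
    [0, 0, 0],
    [0, 0, 0],
  ],
  dp=[
    [0, -0.0045, 0.1],
    [0, -0.0045, 0.2],
    [0, -0.0045, 0.26],
    [0, -0.0045, 0.3],
    [0, -0.0045, 0.32],
    [0, -0.0045, 0.327],
    [0, -0.0045, 0.327],
  ],
  jaw=[-1, -1, -1, -1, -1, -1, -1],
)

```text
time: 13.6
tool_pos: [0.5061, -0.1404, 0.0621]
ee_rot: [-180.0, 0.0, 170.9]
wrist_force: [0.2, -0.2, -2.8]
finger_gap: 0.144
```

Run:
```python
from h import *
s=arm.state();print(s["tool_pos"],s["ee_rot"],s["wrist_force"],s["moment"])
```

```text
[ 0.50605425 -0.14036194  0.06214531] [-1.79996610e+02  3.55345789e-02  1.70929091e+02] [ 0.22827662 -0.1867512  -2.75910755] [ 0.02313144  0.02864764 -0.02485921]
```

move_arm(
  angular=[
    [0, 0, 0],
    [0, 0, 0],
    [0, 0, 0],
  ],
  dp=[
    [0, 0.004, 0.0055],
    [0, 0.004, 0.0055],
    [0, 0.004, 0.0055],
  ],
  jaw=[-1, -1, -1],
)

```text
time: 13.98
tool_pos: [0.5061, -0.1392, 0.0602]
ee_rot: [180.0, 0.0, 170.9]
wrist_force: [-0.3, -0.8, -2.5]
finger_gap: 0.141
```

move_arm(
  angular=[
    [0, 0, 0],
    [0, 0, 0],
    [0, 0, 0],
    [0, 0, 0],
    [0, 0, 0],
    [0, 0, 0],
    [0, 0, 0],
    [0, 0, 0],
  ],
  dp=[
    [0, 0, 0.0015],
    [0, 0, 0.0015],
    [0, 0, 0.0015],
    [0, 0, 0.0015],
    [0, 0, 0.0015],
    [0, 0, 0.0015],
    [0, 0, 0.0015],
    [0, 0, 0.0015],
  ],
  jaw=[-1, -1, -0.6, -0.4, -0.2, 0, 0.4, 0.4],
)

```text
time: 14.98
tool_pos: [0.506, -0.1392, 0.0596]
ee_rot: [180.0, -0.0, 170.9]
wrist_force: [-0.3, 0.1, -0.3]
finger_gap: 0.675
```

move_arm(
  angular=[
    [0, 0, 0],
    [0, 0, 0],
    [0, 0, 0],
    [0, 0, 0],
    [0, 0, 0],
    [0, 0, 0],
    [0, 0, 0],
  ],
  dp=[
    [0, 0, -0.05],
    [0, 0, -0.15],
    [0, 0, -0.3],
    [0.05, 0, -0.5],
    [0.11, 0, -0.55],
    [0.11, 0, -0.55],
    [0.11, 0, -0.55],
  ],
  jaw=[0.5, 0.5, 0.5, 0.5, 0.5, 0.5, 0.5],
)

```text
time: 15.85
tool_pos: [0.4735, -0.1339, 0.224]
ee_rot: [180.0, -0.0, 170.9]
wrist_force: [-0.1, 0.5, 0.8]
finger_gap: 0.75
```

Run:
```python
from h import *
s=arm.state();print(s["time"],s["tool_pos"],s["finger_gap"],s["wrist_force"])
c,im=grab("wrist","w11.png"); np.save("w11c.npy",c,allow_pickle=True)
_,sc=grab("scene","s11.png")
cv2.imwrite("pics/f.png",np.hstack([cv2.resize(im[120:290,200:320],None,fx=3.3,fy=3.3,interpolation=2),cv2.resize(sc[180:290,220:340],(400,561))]))
```

```text
15.85 [ 0.47350372 -0.1339377   0.22403735] 0.7496530716023344 [-0.14693608  0.54761706  0.75085383]
```

View pics/f.png

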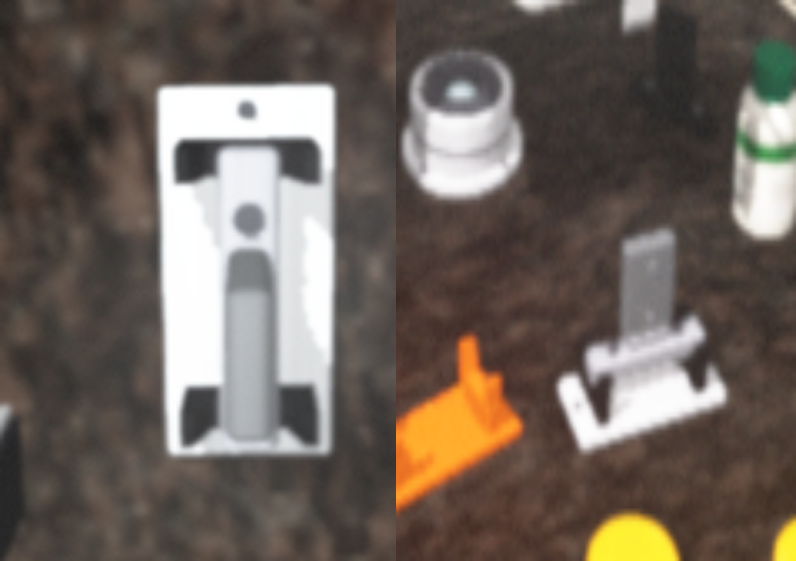

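Run:
```python
from h import *
c=np.load("w11c.npy",allow_pickle=True).item()
R=Ro.from_euler('z',-8.74,degrees=True).as_matrix()
print(R.T@(onz(c,276,230.3,.107)-[.5041,-.139,0]))
print(arm.job_done())
```

```text
[0.0013379  0.00147984 0.107     ]
the job is handed in; nothing more can be done
None
```

I put both of the spanner's pins into the ring's holes, turned the ring clockwise to its stop and stood the spanner back in its cradle. I then let go, backed off and handed the job in at about 16 s of the 56 s allowed. The hand-in gives no verdict, so the checks below are my own.

- **Pins in the holes:** the tips went about 8.5 mm deep, judged from the tool height, with no sign of jamming in the wrist force.
- **Ring home:** the moment rose to 0.76 N m against the stop. The line on the rim stood at 157.7° and the line on the ring at 158.0°. A picture after lifting out showed them still meeting.
- **Spanner back in the cradle:** it is upright with its crossbar in both notches, measured about 1.3 mm along and 1.5 mm across from its seat. The gripper was open and clear when I handed in.
- **Surroundings:** I saw no unintended contact. I did not measure the final positions of the cups, bottle and timer.

No check failed. My estimates of where the spanner sat along its length disagreed by 1 to 2 mm, which is less than the play of the pins in the holes.

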